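# Seat the ink cartridge and lock it through the printer's window

## Robot

A 6-joint arm with a two-finger parallel gripper is mounted at the origin on the work surface. World frame = base frame: x ahead of the robot, y to its left, z up, the work surface at z = 0. Lengths are in m, angles in rad, forces in N, time in s.
With the tool pointing down it reaches from about 0.425 to 0.95 m from the base axis. Payload 3.5 kg.
Tool frame: the origin (TCP) lies between the finger pads; the fingertips stand 19 mm ahead of it and the grasp point (between the pads) is the TCP (ctrl.nose_length is the distance from the TCP to the fingertips, in m); z points along the fingers, y is the line along which they close (so a half turn about z gives the same grasp; the last joint's range is limited). The gripper opens to 85 mm and grips with 20 to 120 N. Pads are 22 mm wide; open, the fingers measure 114 mm over their backs; the gripper's body (76 mm by 85 mm) begins 54 mm behind the grasp point. The pads swing forward as they close: fully open they stand 13 mm farther back than shut.
Start: joints at [1.025, 0.286, 1.577, -0, 1.279, -0.15], TCP at [0.26, 0.623, 0.25] pointing down, gripper open.
Joint ranges: [-2.77, 2.77], [-0.9, 2.22], [0.21, 2.48], [-1.53, 4.67], [0.24, 2.81], [-2.84, 2.84]. Speed limits (rad/s): [2.79, 2.79, 3.14, 3.14, 3.14, 3.14].

## Interface

Orientations are given as a unit quaternion [x, y, z, w].
In Python, from plant import ctrl gives the robot as it stands.
- The arm moves only by the tool apply_moves, never from a script. Its argument "series" is a list of rows, each a list of 6 numbers: the shift along the world's x, y, z scaled (see below), then the turn, a rotation vector about the world's x, y, z scaled (see below). A call has 1 to 20 rows; each row is the pose to reach, as a shift and turn from the pose commanded when the call began; what a row does not reach only later rows make up. The controller multiplies each number of a shift by 0.8 m and each number of a turn by 45 degrees. A row lasts 1/8 s, in which the tool goes at most 62.5 mm and 10.7 degrees, less where a joint would pass 70% of its speed; a pose out of reach is approached as far as the arm can. A call with a number of a shift or a turn outside -1 to 1 is refused whole. A call with a gripper value outside its range is refused whole. "jaw" is the opening, from 0 (shut) to 1 (fully open), set as the call begins (left out, the last holds). The fingers move at their own pace and stop on an object; "squeeze" is the grip in N (left out, the last holds). Time passes only in rows, so rows that repeat a pose let the fingers close. It gives the time, the measured TCP pose, the force, the opening and the grip force at its end, in the units of the state.
- ctrl.get_state(): the state, without advancing time (a new reading comes with each control period).
- ctrl.read_camera(name): name is "side" or "top"; returns the picture (384x512x3 uint8, red, green, blue); there is no depth.
- ctrl.get_calibration(name): a dict with "fx", "fy", "cx", "cy" (pixels), "xyz" and "orientation" of the camera in the world. Camera axes: x right, y up, looking along -z (the intrinsics and any distortion apply to the point x, -y, -z); pixel columns grow to the right and rows downward; lengths in m; the calibration is good to about 2 mm. A picture is of the moment at which its call begins. get_calibration takes no time and is no camera call.
- ctrl.sign_off(): hands the job in; it is judged then, once.
Trained networks look in the newest picture that a camera, given by its name, has taken for a name from the list of things; names that differ only in an ending like _2 or _b are one class to them, and where a whole thing is asked for, a point or a joint stands for the part that bears it (a point fixed in the world has none). Each returns a list of dicts, best first, with "p" (0 to 1); they miss things now and then, are a little off and sometimes report something else, mostly with a low value. They report only what shows in the picture. A call takes as long as a camera call.
- ctrl.boxes_of(thing, camera): "xy" ([column, row] as shares, 0 to 1, of the picture: columns of its width, rows of its height, amid what is visible of it).
- ctrl.silhouettes(thing, camera): "pixels" (384x512 bool, what is visible of it) and "xy" ([column, row] as shares, 0 to 1, of the picture: columns of its width, rows of its height, amid what is visible of it).
The state is a dict: "time": time; "qpos": joint angles; "dq": joint speeds; "joint_efforts": joint torques, N m; "eef_pos": TCP position; "tcp_rot": TCP orientation; "contact_force": force on the tool from outside, world axes, zero at the start; "wrist_torque": the same for the moment, N m; "opening": opening from 0.0 (shut) to 1.0 (fully open); "finger_force": force on a finger pad.
Only numpy, scipy, OpenCV 4.12 (cv2) and the standard library are available. Lean on these libraries where they do the work, as an engineer would, in place of code of your own. Each camera call takes 0.05 s, during which the arm holds its last target. There are 200 camera calls.

## Task

One of the three ink cartridges in the printer on the repair bench stands higher than the other two: reach down through the window in the printer's top cover and push that cartridge fully down into its slot with the fingertips, then press the metal lever on the same carriage fully down to lock it, and come back out. Do not touch the top cover around the window, do not pull the cartridge or the lever upwards, and leave the loose things on the cover and on the bench where they are.

Things in the scene. Friction and masses are not known exactly. Their poses are not given: they have to be found in the camera images.
- cover: the printer's black top cover, not to be touched: level plate 300 (x) x 420 (y) x 6 mm thick, top face 150 mm above the bench, with a rectangular through window in its middle, 110 (x) x 240 (y) mm. Origin on the bench under the window's centre; x to the printer's rear, y along the window's long side, z up. Yaw up to 15 degrees; all inside has the same yaw.
- window (a point): centre of the window, level with the cover's top face. Below it three cartridges stand in a row, 32 mm apart along the cover's y, on a carriage up to 10 mm off centre along y; the lever is at one end of the carriage, 78 mm from the middle cartridge, and a low grey gearbox (top 42 mm below the cover's top) at the other.
- cartridge (a joint): the cartridge that stands high: m pushed down from its highest start; 0 to 0.004 at the start, 0.014 when home on its stop, top level with its neighbours. Negative if pulled up. It slides vertically, needs about 4 N, and stays where it is left.
- cartridge_top (a point): centre of that cartridge's top face, which is flat and level, 56 mm (cover's x) by 26 mm (y), black with a paper label, one of three alike except for height. At the start 10 to 14 mm above its neighbours; when home 25 mm below the cover's top face (125 mm above the bench).
- lever (a joint): the steel lever: rad pressed down from its highest start; 0 to 0.10 at the start (sloping up towards the printer's front), 0.42 when fully down on its stop, then level. Negative if pulled up. It stays where it is left; about 4 N on the pad moves it. Hinged about the cover's y axis.
- lever_pad (a point): middle of the top face of the pad at the lever's free end, steel, 26 x 26 x 5 mm. The hinge is 50 mm from it towards the printer's rear (cover's +x), 117.5 mm above the bench; when fully down the pad is level, its top face 30 mm below the cover's (120 mm above the bench). At the start it slopes, its front edge up to 6 mm above this point.
- dish: shallow aluminium screw dish, 60 mm across, 12 mm high, lying on the printer's cover beside the window; origin under its centre
- spanner: small flat steel spanner, 98 mm long, 8 mm thick, lying on the printer's cover in front of the window; origin on its underside
- flap: the removed black access flap, 112 x 242 x 6 mm, lying on the bench; origin under its centre
- mug: white mug, 80 mm across, 90 mm high, on the bench; origin under its centre
- bottle: white plastic bottle, 52 mm across, 130 mm high, on the bench; origin under its centre
- tape: roll of brown tape, 90 mm across, 24 mm high, on the bench; origin under its centre
- driver: screwdriver lying on the bench; origin under its middle

How it is judged:
On the way, in this order (a step that is already met when the one before it is completed fails the run):
1. the high cartridge is pushed fully down while the lever is still up (value of joint cartridge above 0.0122 m and value of joint lever below 0.3 rad), for 0.1 s.
2. the lever is pressed fully down (value of joint lever above 0.37 rad and value of joint cartridge above 0.0122 m), for 0.1 s.
At the end, for the whole second after the job is handed in: The cartridge is within 1.8 mm of its home stop, the lever within 0.05 rad of its lower stop, and every loose thing is within 20 mm of where it started (all of step 2 and distance of each of dish, spanner, flap, mug, bottle, tape, driver from where it was at the start of the episode below 0.02 m); the robot touches nothing.
It fails at once if the robot touches the top cover (contact force between any of the fingers, the arm and cover above 0.5 N).
It fails at once if the cartridge is pulled up (value of joint cartridge below -0.004 m).
It fails at once if the lever is pulled up (value of joint lever below -0.06 rad).
It fails at once if a loose thing is moved or lifted (distance of any of dish, spanner, flap, mug, bottle, tape, driver from where it was at the start of the episode above 0.02 m).
It also fails if it takes over 35 s, if anything falls off the work surface, if the arm or the gripper's body presses on something with over 40 N, if the wrist force passes 120 N, or if a joint passes its speed limit or range.

## Working session

There is one attempt and no reset: what is moved stays moved. The work goes in short steps, Python scripts to look and compute and a tool call to move; the robot and the scene stay as the last step left them, time stands still between calls to the robot, and variables do not carry over. Pictures are saved under pics/ and viewed, at most 10 in all, crops included, and the job is handed in when it is done.

Besides the shell and the picture viewer there is one more tool, called after "Emit:" as name([rows], argument=value, ...), one row to a line, values as JSON. apply_moves: Moves the arm, as the interface text tells. Shifts and turns lie within -1 to 1; 1 stands for 0.8 m of shift or 45 degrees of turn. Its arguments: {"type":"object","properties":{"series":{"type":"array"},"jaw":{"type":"number"},"squeeze":{"type":"number"}},"required":["series"]}

```bash
mkdir -p pics; python3 - <<'E'
from plant import ctrl
import cv2
for n in("top","side"):
    im=ctrl.read_camera(n); cv2.imwrite(f"pics/{n}0.png",im[:,:,::-1]); print(n,ctrl.get_calibration(n))
    for t in("cover","cartridge","lever","lever_pad","cartridge_top","window"):
        try: print(t,[(r["p"],[r["xy"][0]*512,r["xy"][1]*384]) for r in ctrl.boxes_of(t,n)])
        except Exception as e: print(t,e)
s=ctrl.get_state();print(s)
E
```

```text
top {'fx': 491.61613850014726, 'fy': 491.61613850014726, 'cx': 254.27758565611614, 'cy': 189.34231967249215, 'xyz': array([ 0.25400326, -0.00609984,  1.73398748]), 'orientation': array([ 0.04398801, -0.05739333, -0.70061293,  0.709868  ])}
cover [(0.67, [261.5808, 178.7904])]
cartridge [(0.64, [255.3856, 163.584])]
lever [(0.39, [280.576, 167.0016])]
lever_pad [(0.51, [281.3952, 166.3872])]
cartridge_top [(0.73, [256.8192, 167.69279999999998])]
window []
side {'fx': 430.68741965041636, 'fy': 430.68741965041636, 'cx': 257.15524843382474, 'cy': 186.5427117386326, 'xyz': array([0.29683846, 1.09579389, 1.2463876 ]), 'orientation': array([-0.03681846,  0.38470919,  0.92012386, -0.0633666 ])}
cover [(0.6, [251.8016, 185.088])]
cartridge []
lever []
lever_pad []
cartridge_top []
window [(0.9, [253.2864, 183.7824])]
{'time': 0.7, 'qpos': array([ 1.02498510e+00,  2.86279044e-01,  1.57667533e+00,  1.90660610e-05,
        1.27863018e+00, -1.50010586e-01]), 'dq': array([ 0.00020911, -0.00111227,  0.0006743 , -0.00073246, -0.00060949,
       -0.00074829]), 'joint_efforts': array([-7.15885035e-04, -4.05829275e+01, -2.92858261e+01, -1.33402914e-04,
        6.23751821e-04, -1.75195154e-06]), 'eef_pos': array([0.26021428, 0.62281601, 0.25035223]), 'tcp_rot': array([ 1.96613763e-01,  9.80481019e-01,  6.91734216e-06, -7.20219661e-06]), 'contact_force': array([0.34940745, 0.09076439, 0.13389719]), 'wrist_torque': array([ 0.03784347, -0.05524771,  0.02788765]), 'finger_force': 0.0, 'opening': 1.000113218873321}
```

View pics/top0.png

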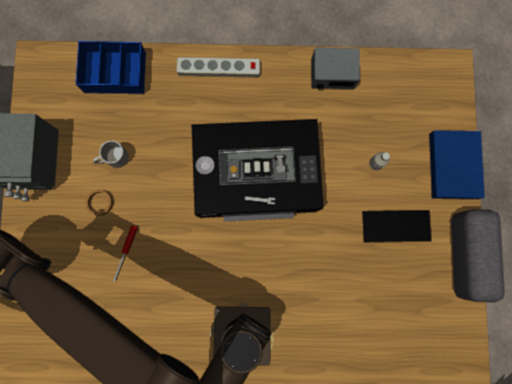

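View pics/side0.png

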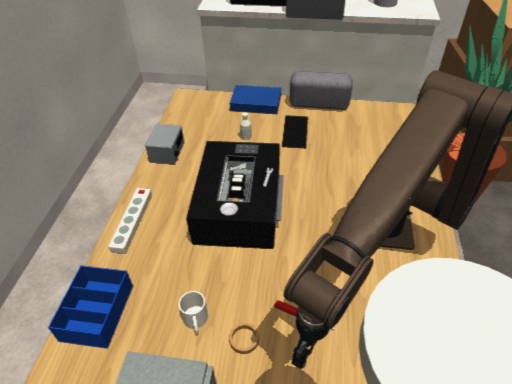

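The top view shows the printer at about (257,168). Three cartridges run along the image columns with the lever at their right end (281,166). The dish is on the left at (205,165) and the spanner below at (260,200). The side view shows the window around (238,182).

```bash
cat > h.py <<'E'
import numpy as np,cv2
from scipy.spatial.transform import Rotation as R
from plant import ctrl
def ray(n,px):
    c=ctrl.get_calibration(n); M=R.from_quat(c["orientation"]).as_matrix()
    d=M@np.array([(px[0]-c["cx"])/c["fx"],-(px[1]-c["cy"])/c["fy"],-1]); return np.array(c["xyz"]),d
def at(n,px,z):
    o,d=ray(n,px); return (o+d*(z-o[2])/d[2])[:2]
def proj(n,P):
    c=ctrl.get_calibration(n); M=R.from_quat(c["orientation"]).as_matrix()
    q=M.T@(np.array(P)-c["xyz"]); return np.array([c["cx"]-c["fx"]*q[0]/q[2],c["cy"]+c["fy"]*q[1]/q[2]])
E
python3 - <<'E'
import cv2,numpy as np
a=cv2.imread("pics/top0.png")[115:220,185:330]; b=cv2.imread("pics/side0.png")[135:240,190:290]
a=cv2.resize(a,None,fx=5.4,fy=5.4,interpolation=cv2.INTER_CUBIC); b=cv2.resize(b,None,fx=5.7,fy=5.7,interpolation=cv2.INTER_CUBIC)
cv2.imwrite("pics/a.png",np.clip(a*1.3,0,255));cv2.imwrite("pics/b.png",np.clip(b*1.3,0,255))
E
```

```text
[ WARN:0@0.029] global loadsave.cpp:1063 imwrite_ Unsupported depth image for selected encoder is fallbacked to CV_8U.
```

View pics/a.png

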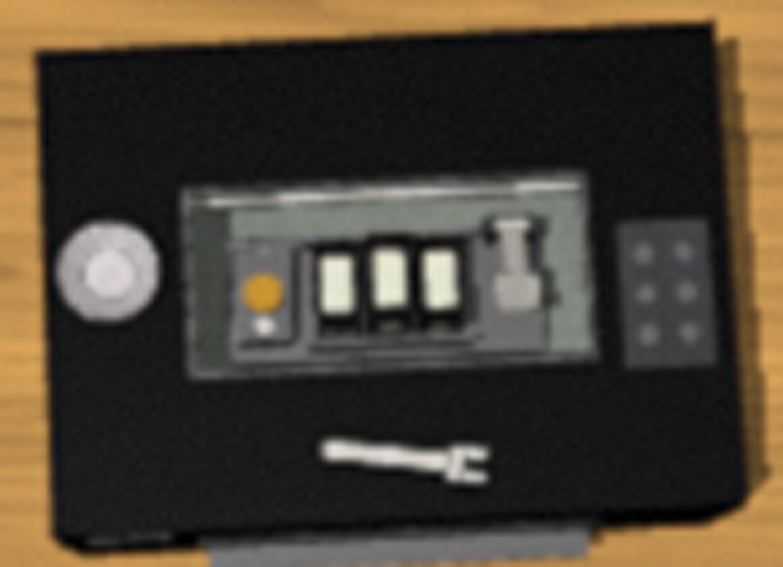

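View pics/b.png

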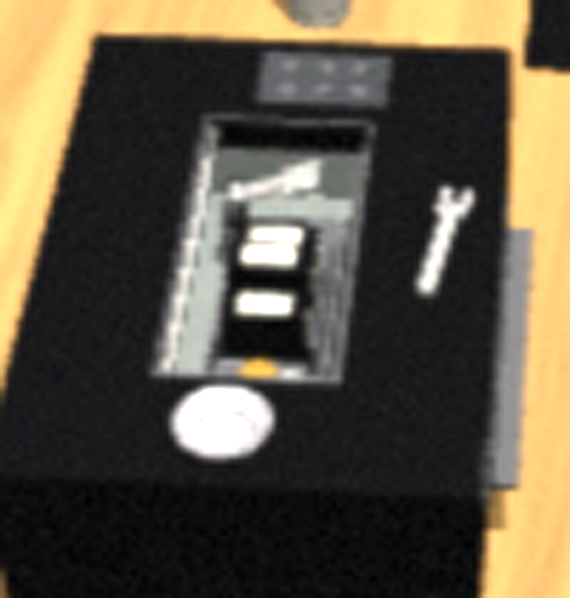

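Comparing label spacing in both views, the middle cartridge looks high: in the side view it is shifted away from the +y one, and in the top view its label is shifted outward. I'll fit the cover pose and check this numerically.

```bash
cat > fit.py <<'E'
from h import *
from scipy.optimize import least_squares
A=lambda x,y:np.array([(x+.5)/5.4-.5+185,(y+.5)/5.4-.5+115]); B=lambda x,y:np.array([(x+.5)/5.7-.5+190,(y+.5)/5.7-.5+135])
obs=[("top",A(183,187),(.055,.12,.15)),("top",A(585,172),(.055,-.12,.15)),("top",A(598,357),(-.055,-.12,.15)),("top",A(190,377),(-.055,.12,.15)),
("top",A(37,52),(.15,.21,.15)),("top",A(714,22),(.15,-.21,.15)),
("side",B(207,116),(.055,-.12,.15)),("side",B(377,122),(-.055,-.12,.15)),("side",B(341,382),(-.055,.12,.15)),("side",B(152,376),(.055,.12,.15)),
("side",B(96,37),(.15,-.21,.15)),("side",B(510,48),(-.15,-.21,.15))]
def W(p,q): c,s=np.cos(p[2]),np.sin(p[2]); return np.array([p[0]+c*q[0]-s*q[1],p[1]+s*q[0]+c*q[1],q[2]])
def loc(p,w): c,s=np.cos(p[2]),np.sin(p[2]); d=np.array(w)-p[:2]; return np.array([c*d[0]+s*d[1],-s*d[0]+c*d[1]])
def F(n=None):
    f=lambda p:np.concatenate([u-proj(c,W(p,q)) for c,u,q in obs if n in(None,c)])
    return least_squares(f,[.5,0,0],loss="soft_l1")
E
python3 - <<'E'
from fit import *
np.set_printoptions(precision=4,suppress=True)
for n in("top","side",None):
    r=F(n);print(n,r.x,np.abs(r.fun).round(1))
P={n:F(n).x for n in("top","side")}
for nm,pts,pb in(("+y",(337,284),(266,304)),("mid",(389,277),(268,251)),("-y",(441,279),(275,236))):
    t=A(*pts);s=B(*pb)
    for z in(.125,.137): print(nm,z,loc(P["top"],at("top",t,z)),loc(P["side"],at("side",s,z)))
print("pad",[loc(P["top"],at("top",A(517,291),z)) for z in(.135,.14)],[loc(P["side"],at("side",B(300,180),z)) for z in(.135,.14)])
for n in("top","side"):
  for t in("cartridge","lever_pad"):
    for r in ctrl.silhouettes(t,n): print(n,t,r["p"],np.array(r["xy"])*[512,384],r["pixels"].sum(),loc(P[n],at(n,np.array(r["xy"])*[512,384],.137)))
E
```

```text
top [ 0.5623 -0.0418  0.0626] [0.9 1.5 0.8 1.  1.1 0.4 1.  0.7 0.4 0.3 0.4 0.3]
side [ 0.5606 -0.0428  0.0693] [0.4 0.8 1.4 0.8 0.6 0.3 1.5 0.6 0.4 0.4 0.5 0.1]
None [ 0.5619 -0.0423  0.0642] [1.  1.7 0.7 1.1 1.  0.3 1.2 0.5 0.4 0.1 0.5 0.2 0.3 0.9 1.6 0.9 1.2 0.2
 0.9 0.5 0.4 0.5 0.4 0.3]
+y 0.125 [0.0005 0.0316] [0.0004 0.031 ]
+y 0.137 [-0.0018  0.0318] [-0.0015  0.043 ]
mid 0.125 [ 0.0034 -0.0006] [ 0.0047 -0.0189]
mid 0.137 [ 0.0011 -0.0002] [ 0.0026 -0.0064]
-y 0.125 [ 0.0006 -0.0326] [ 0.0016 -0.0337]
-y 0.137 [-0.0017 -0.032 ] [-0.0004 -0.021 ]
pad [array([-0.011 , -0.0782]), array([-0.0119, -0.0778])] [array([-0.011 , -0.0794]), array([-0.0118, -0.0738])]
top lever_pad 0.61 [281.4976 165.0816] 92 [-0.0001 -0.0826]
top lever_pad 0.58 [256.8192 166.0032] 147 [ 0.0007 -0.0008]
side cartridge 0.47 [234.7008 181.0944] 151 [0.0083 0.0074]
side lever_pad 0.46 [241.2032 165.3888] 59 [-0.007  -0.0814]
```

The middle cartridge is high: read at home height, the two views disagree about its y by 18 mm, while the other two agree. Targets in world are the cartridge at about (0.563, -0.043), the pad at about (0.555, -0.121), and yaw 3.7°. I'll close the jaw and go above it.

Emit:
apply_moves([
  [0.03,-0.07,0,0,0,-0.1],
  [0.09,-0.2,0,0,0,-0.3],
  [0.379,-0.833,0,0,0,-1],
  [0.379,-0.833,0,0,0,-1],
  [0.379,-0.833,0,0,0,-1],
  [0.379,-0.833,0,0,0,-1],
  [0.379,-0.833,0,0,0,-1],
  [0.379,-0.833,0,0,0,-1],
  [0.379,-0.833,0,0,0,-1],
  [0.379,-0.833,0,0,0,-1],
  [0.379,-0.833,0,0,0,-1],
  [0.379,-0.833,0,0,0,-1],
  [0.379,-0.833,0,0,0,-1],
  [0.379,-0.833,0,0,0,-1],
  [0.379,-0.833,0,0,0,-1],
  [0.379,-0.833,0,0,0,-1],
], jaw=0, squeeze=20)

```text
time: 2.9
eef_pos: [0.5631, -0.0424, 0.2505]
tcp_rot: [0.556, 0.831, 0.0, 0.0]
contact_force: [-0.1, 0.5, 0.0]
opening: 0.001
finger_force: 0.0
```

Emit:
apply_moves([
  [0,0,-0.03,0,0,-0.2],
  [0,0,-0.06,0,0,-0.42],
  [0,0,-0.06,0,0,-0.42],
  [0,0,-0.06,0,0,-0.42],
])

```text
time: 3.4
eef_pos: [0.5639, -0.0433, 0.2034]
tcp_rot: [0.685, 0.729, 0.0, 0.001]
contact_force: [0.6, -0.4, 0.6]
opening: 0.001
finger_force: 0.0
```

```bash
python3 - <<'E'
from fit import *
s=ctrl.get_state();print(s["time"],s["eef_pos"],s["tcp_rot"],s["opening"],s["contact_force"],ctrl.nose_length)
p=F().x
tip=s["eef_pos"]-[0,0,.019]
for n,f in(("top",5.4),("side",5.7)):
    im=ctrl.read_camera(n)[:,:,::-1]; print(n,proj(n,tip))
    y,x=(115,185) if n=="top" else(125,180)
    c=cv2.resize(im[y:y+105,x:x+110],None,fx=3.6,fy=3.6,interpolation=cv2.INTER_CUBIC)
    globals()[n]=c
cv2.imwrite("pics/c.png",np.clip(np.hstack([top,side])*1.3,0,255).astype(np.uint8))
E
```

```text
3.4 [ 0.5638617  -0.04327924  0.20340778] [6.84533712e-01 7.28980826e-01 3.51620572e-04 6.55093887e-04] 0.0013892656053073203 [ 0.55385971 -0.39465255  0.64034922] 0.019
top [257.40471496 162.95511519]
side [235.61182029 170.28282366]
```

View pics/c.png

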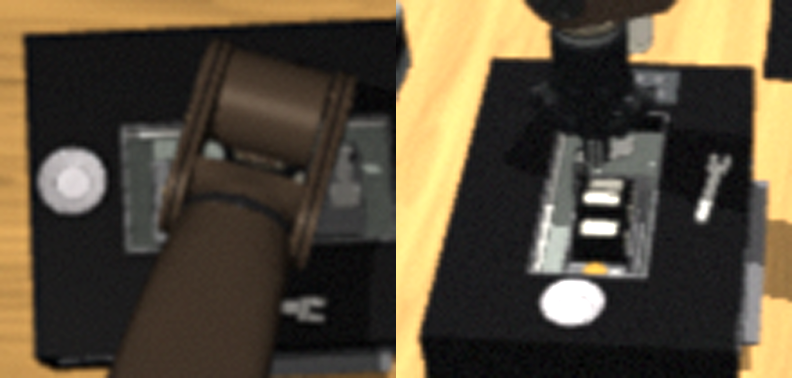

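The side view shows the closed fingertips at about (236,171), which matches the projection. They stand above the cartridge row and inside the window. I'll descend gently.

Emit:
apply_moves([
  [0,0,-0.015,0,0,0],
  [0,0,-0.03,0,0,0],
  [0,0,-0.045,0,0,0],
  [0,0,-0.053,0,0,0],
  [0,0,-0.058,0,0,0],
  [0,0,-0.063,0,0,0],
  [0,0,-0.067,0,0,0],
  [0,0,-0.07,0,0,0],
  [0,0,-0.072,0,0,0],
  [0,0,-0.073,0,0,0],
  [0,0,-0.073,0,0,0],
])

```text
time: 4.88
eef_pos: [0.5635, -0.0436, 0.1441]
tcp_rot: [0.686, 0.728, 0.0, 0.0]
contact_force: [-2.3, 0.8, 3.0]
opening: -0.004
finger_force: 2.0
```

Emit:
apply_moves([
  [0,0,-0.001,0,0,0],
  [0,0,-0.002,0,0,0],
  [0,0,-0.003,0,0,0],
  [0,0,-0.003,0,0,0],
])

```text
time: 5.38
eef_pos: [0.5637, -0.0436, 0.144]
tcp_rot: [0.686, 0.728, -0.0, 0.0]
contact_force: [-6.9, 1.3, 13.7]
opening: -0.0
finger_force: 6.6
```

The cartridge is on its stop: 14 N and no further travel. I'll raise and shift above the lever pad.

Emit:
apply_moves([
  [0,0,0.006,0,0,0],
  [0,0,0.03,0,0,0],
  [0,0,0.07,0,0,0],
  [-0.005,-0.04,0.07,0,0,0],
  [-0.011,-0.097,0.07,0,0,0],
  [-0.011,-0.097,0.07,0,0,0],
  [-0.011,-0.097,0.07,0,0,0],
])

```text
time: 6.25
eef_pos: [0.5548, -0.1211, 0.1979]
tcp_rot: [0.686, 0.728, 0.0, 0.0]
contact_force: [0.1, 0.2, -0.4]
opening: -0.0
finger_force: 0.0
```

```bash
python3 - <<'E'
from fit import *
s=ctrl.get_state();print(s["time"],s["eef_pos"],s["contact_force"])
im=ctrl.read_camera("side")[:,:,::-1]; print(proj("side",s["eef_pos"]-[0,0,.019]))
cv2.imwrite("pics/d.png",np.clip(cv2.resize(im[135:225,200:290],None,fx=6,fy=6,interpolation=cv2.INTER_CUBIC)*1.4,0,255).astype(np.uint8))
E
```

```text
6.25 [ 0.55477481 -0.12112181  0.19786766] [ 0.12681167  0.16832703 -0.35809433]
[241.73979586 157.83230179]
```

View pics/d.png

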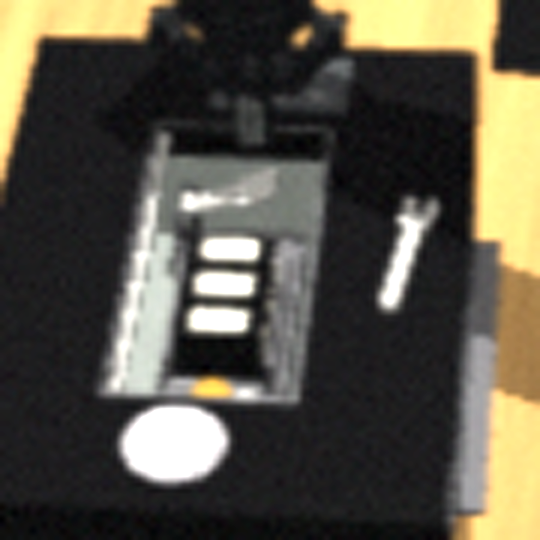

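The three labels are now evenly spaced (rows 250, 283 and 320), so the cartridge is home. The fingertips are above the lever pad, inside the window. Next I press the lever.

Emit:
apply_moves([
  [0,0,-0.015,0,0,0],
  [0,0,-0.03,0,0,0],
  [0,0,-0.04,0,0,0],
  [0,0,-0.047,0,0,0],
  [0,0,-0.053,0,0,0],
  [0,0,-0.059,0,0,0],
  [0,0,-0.064,0,0,0],
  [0,0,-0.068,0,0,0],
  [0,0,-0.071,0,0,0],
  [0,0,-0.073,0,0,0],
  [0,0,-0.074,0,0,0],
  [0,0,-0.074,0,0,0],
])

```text
time: 7.8
eef_pos: [0.5544, -0.1214, 0.1389]
tcp_rot: [0.686, 0.728, -0.0, -0.0]
contact_force: [-5.3, -0.8, 7.6]
opening: 0.001
finger_force: 3.6
```

Emit:
apply_moves([
  [0,0,-0.001,0,0,0],
  [0,0,-0.002,0,0,0],
  [0,0,-0.002,0,0,0],
])

```text
time: 8.18
eef_pos: [0.5544, -0.1214, 0.1387]
tcp_rot: [0.686, 0.728, -0.001, -0.0]
contact_force: [-7.4, 0.5, 13.7]
opening: -0.001
finger_force: 6.6
```

The lever is on its stop at a tip height of 119.7 mm. I'll retract.

Emit:
apply_moves([
  [0,0,0.006,0,0,0],
  [0,0,0.03,0,0,0],
  [0,0,0.08,0,0,0],
  [0,0,0.15,0,0,0],
  [-0.02,0.1,0.2,0,0,0],
  [-0.04,0.25,0.2,0,0,0],
  [-0.06,0.35,0.2,0,0,0],
  [-0.06,0.45,0.2,0,0,0],
  [-0.06,0.45,0.2,0,0,0],
  [-0.06,0.45,0.2,0,0,0],
  [-0.06,0.45,0.2,0,0,0],
  [-0.06,0.45,0.2,0,0,0],
])

```text
time: 9.68
eef_pos: [0.5066, 0.239, 0.297]
tcp_rot: [0.685, 0.728, 0.0, 0.0]
contact_force: [-0.6, -0.8, 0.3]
opening: -0.002
finger_force: 0.0
```

```bash
python3 - <<'E'
from fit import *
print(ctrl.get_state()["contact_force"])
im=ctrl.read_camera("top")[:,:,::-1]; sd=ctrl.read_camera("side")[:,:,::-1]
f=lambda i:cv2.resize(i,(390,390),interpolation=cv2.INTER_CUBIC)
cv2.imwrite("pics/e.png",np.clip(np.hstack([f(im[115:215,210:310]),f(sd[135:225,200:290])])*1.4,0,255).astype(np.uint8))
E
```

```text
[-0.57082646 -0.79098118  0.28934331]
```

View pics/e.png

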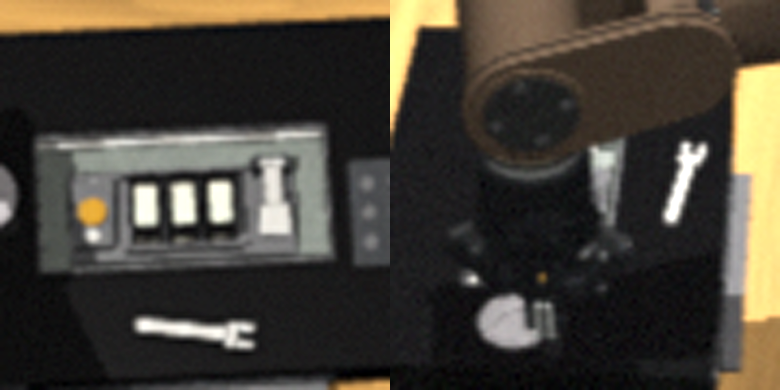

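The three cartridges are aligned and level (labels at about row 203 in the left half). The lever is down with its pad at (273,220), the spanner and dish look undisturbed, and the arm is clear.

```bash
python3 -c "
from plant import ctrl
print(ctrl.sign_off())"
```

```text
the job is handed in; nothing more can be done
None
```

I pushed the high (middle) cartridge down onto its stop, then pressed the lever onto its stop, brought the arm clear with no contact, and handed the job in at about 10 s; no verdict came back.

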